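# Free the locked centrifuge lid with the release rod

## Robot

A 7-joint arm with a two-finger parallel gripper is mounted at the origin on the work surface. World frame = base frame: x ahead of the robot, y to its left, z up, the work surface at z = 0. Lengths are in m, angles in rad, forces in N, time in s.
With the tool pointing down it reaches from about 0.425 to 0.925 m from the base axis. Payload 6.8 kg.
Tool frame: the origin (TCP) lies at the very end of the fingers, on their centre line; the grasp point (between the pads) lies 19 mm behind it; y points along the fingers, z is the direction in which the jaws open and shut, and the axes are right-handed (so a half turn about y gives the same grasp; the last joint's range is limited). The gripper opens to 85 mm and grips with 20 to 120 N. Pads are 22 mm wide; open, the fingers measure 114 mm over their backs; the gripper's body (76 mm by 85 mm) begins 54 mm behind the grasp point. The pads swing forward as they close: fully open they stand 13 mm farther back than shut.
Start: joints at [-1.271, 0.477, 0.022, 1.555, -0.011, 1.109, -0.083], TCP at [0.268, 0.62, 0.231] pointing down, gripper open.
Joint ranges: [-2.96, 2.96], [-0.34, 2.1], [-1.41, 1.46], [0.24, 2.44], [-1.37, 4.51], [0.17, 1.92], [-2.96, 2.96]. Speed limits (rad/s): [2.39, 2.39, 3.14, 3.14, 3.14, 3.14, 3.14].

## Interface

Orientations are given as a rotation vector (axis times angle).
In Python, from bench import r gives the robot as it stands.
- The arm moves only by the tool drive_tool, never from a script. Its argument "series" is a list of rows, each a list of 7 numbers: the shift along the tool's x, y, z in mm, then the turn, a rotation vector about the tool's x, y, z in degrees, then the finger opening in mm, from 0 to 85.4. In form: [[tx, ty, tz, wx, wy, wz, grip], ...]. A call has 1 to 5 rows; each row is the pose to reach, as a shift and turn from the pose measured when the call began, along the tool's axes at that moment; what a row does not reach only later rows make up. A row lasts 1/10 s, in which the tool goes at most 50 mm and 8.59 degrees, less where a joint would pass 70% of its speed; a pose out of reach is approached as far as the arm can. A call with a gripper value outside its range is refused whole. The fingers move at their own pace and stop on an object; "squeeze" is the grip in N (left out, the last holds). Time passes only in rows, so rows that repeat a pose let the fingers close. It gives the time, the measured TCP pose, the force and the opening at its end, in the units of the state.
- r.get_obs(): the state, without advancing time (a new reading comes with each control period).
- r.grab_frame(name): name is "scene" or "top" or "wrist"; returns a dict with "frame" (384x512x3 uint8, blue, green, red), "intrinsics" (3x3 intrinsics, pixels), "rvec" (rotation vector, rad) and "tvec" (3), from world to camera coordinates, as OpenCV has them. Camera axes: x right, y down, z forward; pixel columns grow to the right and rows downward; lengths in m; the calibration is good to about 2 mm. A picture is of the moment at which its call begins. There is no depth.
- r.hand_in(): hands the job in, once; it reports no verdict.
The state is a dict: "clock": time; "joints": joint angles; "qvel": joint speeds; "tau": joint torques, N m; "tcp_pos": TCP position; "orientation": TCP orientation; "contact_force": force on the tool from outside, world axes, zero at the start; "moment": the same for the moment, N m; "grip_width": finger opening in m.
Only numpy, scipy, OpenCV 4.12 (cv2) and the standard library are available. Lean on these libraries where they do the work, as an engineer would, in place of code of your own. Each camera call takes 0.05 s, during which the arm holds its last target.

## Task

The bench centrifuge has lost power with its lid locked: take the release rod (the one with the black cylindrical handle) out of the tool stand, push it down through the small round hole in the machine's front deck and feel for the back of the spring latch hidden somewhere below, then press it gently, always with less than about 15 N, and keep it pressed until the lid's edge has come up by about a finger's width. Then draw the rod out and stand it back upright in its hole in the tool stand, leaving the lid to rise by itself. Touch the machine with nothing but the rod and leave everything else where it is.

Things in the scene. Friction and masses are not known exactly. Their poses are not given: they have to be found in the camera images.
- rod_handle (a point): Centre of the release rod's handle, an upright black plastic cylinder 18 mm in diameter and 45 mm long (the point is half-way up it, 107.5 mm from the rod's tip). z axis along the rod, away from its tip. The rod weighs about 50 g and is the only one in the stand with a cylindrical black handle. In the stand the handle's centre is about 117 mm above the bench.
- rod_tip (a point): Lower end of the release rod: a bare steel pin 8 mm in diameter and 85 mm long below the handle, its last 5 mm tapered to 5 mm. z axis along the rod towards the handle.
- rod: The release rod, 130 mm long in all; origin at the tip, z axis along the rod towards the handle.
- stand: Fixed grey plastic block, 50 x 170 x 40 mm (x, y, z), origin at the centre of its underside. Three round holes of 10 mm diameter, 30 mm deep (their floor is 10 mm above the bench), in a row along its y axis at -55, 0 and +55 mm. The release rod stands in one of them (which one changes), other rods in the others; they fit loosely and may lean by up to 4 degrees.
- centrifuge: White bench centrifuge, fixed to the bench, 270 x 240 x 130 mm (x, y, z to the deck), origin at the centre of its underside; its -x side is the front, facing the robot. A flat white deck 78 mm wide along the front has the release hole in it; behind it lies the grey lid (175 x 220 mm, 31 mm thick, top 162 mm above the bench when shut), its front edge 45 mm behind the hole.
- release_hole (a point): Centre of the release hole's mouth, at the front deck's top surface, 130 mm above the bench. The hole is vertical, 12 mm wide, through the 6 mm deck into a cavity; z points up. The sprung latch's flat top lies hidden 15 to 40 mm below the mouth: how deep changes and no reading tells. It yields from about 4 N, frees the lid after about 6 mm of travel (7 to 9 N) and meets a hard stop at 9 mm. More than 18 N breaks it.
- lid_edge (a point): Middle of the lid's front edge (half-way up the edge), 175 mm in front of the hinge. The freed lid climbs by itself, at about 0.06 rad/s. If the latch is let go before the lid has reached about 0.07 rad, a second tooth of its hook catches and holds it at about 0.06 rad or lower; pressing again frees it.
- lid (a joint): Angle of the lid about its hinge along the far side: 0 shut and locked, growing as it opens upward, at most 0.30 rad (front edge 52 mm up).
- brush: Bystander: brush with a wooden handle and a bushy grey top, standing in the stand; origin at its lower tip. 120 mm long.
- ball_rod: Bystander: steel rod with a black ball of 28 mm on top, standing in the stand; origin at its lower tip. 94 mm long.
- beaker: Bystander: glass beaker, 68 mm in diameter, 90 mm high, origin at the centre of its underside.
- bottle: Bystander: white plastic bottle, 64 mm in diameter, 160 mm high, origin at the centre of its underside.
- dish: Bystander: flat covered glass dish, 94 mm in diameter, 18 mm high, origin at the centre of its underside.
- screwdriver: Bystander: small screwdriver with a black handle lying on the bench.

How it is judged:
On the way, in this order (a step that is already met when the one before it is completed fails the run):
1. the release rod is lifted out of the tool stand (z of rod_tip in the frame of stand above 0.045 m), for 0.2 s.
2. the rod, in the release hole, presses on the latch and the lid has come free (value of joint lid above 0.015 rad and contact force between rod and centrifuge above 1.5 N and z of rod_tip in the frame of release_hole below -0.012 m and horizontal distance between rod_tip and release_hole below 0.012 m), for 0.2 s.
At the end, for the whole second after the job is handed in: The lid stands open by more than 0.2 rad, and the release rod stands in a hole of the tool stand (tip inside the hole, at most 12 mm above its floor), upright within 0.2 rad, released and at rest (value of joint lid above 0.2 rad and z of rod_tip in the frame of stand below 0.022 m and x of rod_tip in the frame of stand between -0.012 and 0.012 m and y of rod_tip in the frame of stand between -0.065 and 0.065 m and angle between rod_tip's own z axis and vertical below 0.2 rad and linear speed of rod below 0.02 m/s); the robot touches nothing.
It fails at once if the rod pushes on the centrifuge (deck or latch) with more than 18 N (contact force between rod and centrifuge above 18 N).
It fails at once if the robot itself pushes on the centrifuge or its lid with more than 5 N (contact force between any of the fingers, the arm and centrifuge above 5 N).
It fails at once if a bystander is moved by more than 30 mm (distance of any of brush, ball_rod, beaker, bottle, dish, screwdriver from where it was at the start of the episode above 0.03 m).
It also fails if it takes over 61 s, if anything falls off the work surface, if the arm or the gripper's body presses on something with over 40 N, if the wrist force passes 120 N, or if a joint passes its speed limit or range.

## Working session

There is one attempt and no reset: what is moved stays moved. The work goes in short steps, Python scripts to look and compute and a tool call to move; the robot and the scene stay as the last step left them, time stands still between calls to the robot, and variables do not carry over. Pictures are saved under pics/ and viewed, and the job is handed in when it is done.

Besides the shell and the picture viewer there is one more tool, called after "Call:" as name(argument=value, ...) on one line, values as JSON. drive_tool: Moves the arm, as the interface text tells. Its arguments: {"type":"object","properties":{"series":{"type":"array","items":{"type":"array","items":{"type":"number"}}},"squeeze":{"type":"number"}},"required":["series"]}

```bash
mkdir -p pics; ls; cat > h.py <<'E'
import cv2, numpy as np
from bench import r
def snap(n,f):
    d=r.grab_frame(n); cv2.imwrite('pics/'+f,d['frame']); np.savez('pics/'+f[:-4]+'.npz',K=d['intrinsics'],rv=d['rvec'],tv=d['tvec']); return d
def load(f):
    z=np.load('pics/'+f+'.npz'); return z['K'],z['rv'],z['tv']
def ray(f,u,v):
    K,rv,tv=load(f); R=cv2.Rodrigues(rv)[0]
    return -R.T@tv.ravel(), R.T@np.linalg.solve(K,[u,v,1.])
def onplane(f,u,v,z):
    o,d=ray(f,u,v); return o+d*(z-o[2])/d[2]
def proj(f,p):
    K,rv,tv=load(f); return cv2.projectPoints(np.array(p,float).reshape(-1,1,3),rv,tv,K,None)[0][:,0]
def tri(*obs):
    A=0;b=0
    for f,u,v in obs:
        o,d=ray(f,u,v); d=d/np.linalg.norm(d); P=np.eye(3)-np.outer(d,d); A=A+P;b=b+P@o
    x=np.linalg.solve(A,b); return x
def tool():
    s=r.get_obs(); return np.array(s['tcp_pos']),cv2.Rodrigues(np.array(s['orientation'],float))[0],s
E
python3 - <<'E'
from h import *
for n in("scene","top","wrist"): snap(n,n+'0.png')
p,R,s=tool(); print(p,R,s,sep='\n')
E
```

```text
pics
[0.26754496 0.61922732 0.23055509]
[[ 9.18007697e-01 -4.15851841e-04  3.96562347e-01]
 [-3.96562538e-01 -1.32792129e-03  9.18006748e-01]
 [ 1.44848787e-04 -9.99999032e-01 -1.38395323e-03]]
{'clock': 0.15, 'joints': array([-1.2711225 ,  0.47761414,  0.02239326,  1.55620599, -0.01147029,
        1.10929251, -0.08308542]), 'qvel': array([-1.15698610e-03, -1.69038317e-03,  1.11218801e-03, -1.87507003e-03,
        1.17659870e-03,  4.67215786e-05, -1.84158680e-04]), 'tau': array([ 3.29204464e-03, -5.96927047e+01,  1.61064461e+00, -2.81490004e+01,
        1.27429489e-02,  6.65386033e-03, -2.85287007e-05]), 'tcp_pos': array([0.26754496, 0.61922732, 0.23055509]), 'orientation': array([-1.54841546,  0.32002979, -0.31981116]), 'contact_force': array([-0.00581716,  0.41550831, -0.57313363]), 'moment': array([-0.02998307, -0.00559013, -0.04158095]), 'grip_width': 0.08539329477420732}
```

View pics/scene0.png

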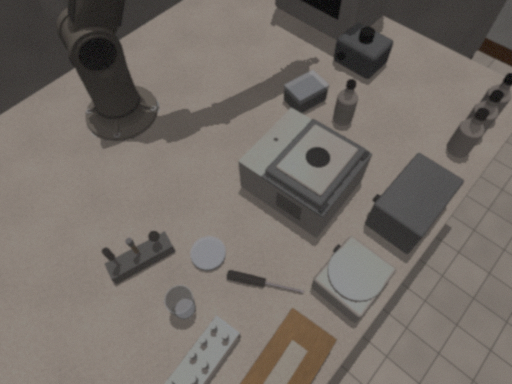

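View pics/top0.png

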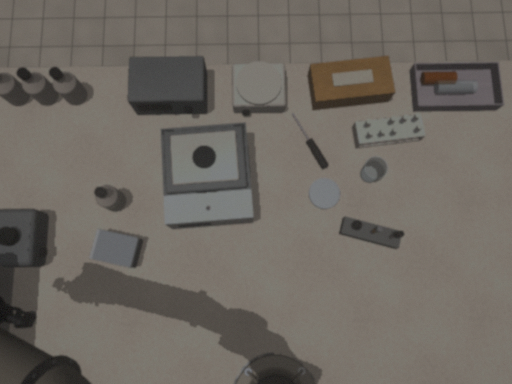

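View pics/wrist0.png

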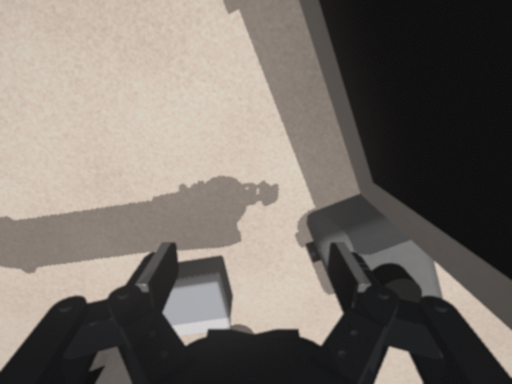

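```bash
python3 - <<'E'
from h import *
a=cv2.imread('pics/scene0.png')[215:325,90:220]; b=cv2.imread('pics/top0.png')[200:260,330:415]; c=cv2.imread('pics/top0.png')[175:235,155:265]
im=np.zeros((600,800,3),np.uint8)
def put(x,y,i,s):
    i=cv2.resize(i,None,fx=s,fy=s,interpolation=cv2.INTER_CUBIC); i=cv2.convertScaleAbs(i,alpha=1.6); h,w=i.shape[:2]; im[y:y+h,x:x+w]=i[:600-y,:800-x]
put(0,0,a,3); put(400,0,b,4); put(360,330,c,4)
cv2.imwrite('pics/z0.png',im)
for u,v in[(397,233),(356,225),(376,230)]: print(onplane('top0',u,v,.13))
for q in [(341,230),(344,218),(403,234),(399,247)]: print(onplane('top0',*q,.04))
print(onplane('top0',208,208,.13))
E
```

```text
[ 0.44035996 -0.33287801  0.13      ]
[ 0.46365775 -0.22382892  0.13      ]
[ 0.44931815 -0.27691153  0.13      ]
[ 0.45981722 -0.19973429  0.04      ]
[ 0.49445689 -0.21024183  0.04      ]
[ 0.44548797 -0.37767805  0.04      ]
[ 0.4085082  -0.36332868  0.04      ]
[0.51623586 0.17544694 0.13      ]
```

View pics/z0.png

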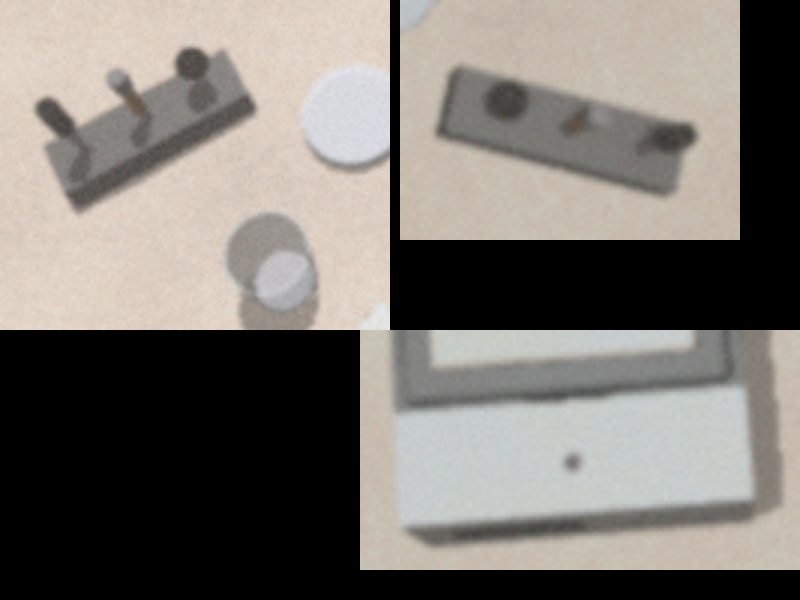

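```bash
python3 - <<'E'
from h import *
m=tri(('scene0',109,254),('top0',398.5,234.2)); print('mid',m)
t=tri(('scene0',106.5,250),('top0',401,233.5)); b=tri(('scene0',111.7,258.3),('top0',396,235)); print(t,b)
for p in (m,t,b): print(proj('scene0',p),proj('top0',p))
# precise hole
for f,roi,z in(('top0',(195,200,222,218),.13),('scene0',(262,128,292,150),.13)):
    g=cv2.cvtColor(cv2.imread('pics/'+f+'.png'),6).astype(float)
    x0,y0,x1,y1=roi; s=g[y0:y1,x0:x1]; w=np.clip(np.median(s)-15-s,0,None); yy,xx=np.mgrid[y0:y1,x0:x1]
    u,v=(w*xx).sum()/w.sum(),(w*yy).sum()/w.sum(); print(f,u,v,onplane(f,u,v,z),s.min(),np.median(s))
K,rv,tv=load('wrist0'); p,R,s=tool(); Rc=cv2.Rodrigues(rv)[0]; c=-Rc.T@tv.ravel()
print('cam in tool',R.T@(c-p),'\naxes in tool\n',R.T@Rc.T,K)
E
```

```text
mid [ 0.43861124 -0.34033383  0.11608085]
[ 0.43869222 -0.33927096  0.13881858] [ 0.43848989 -0.34175164  0.09076834]
[[108.68760949 254.07516698]] [[398.2468933  234.09617082]]
[[105.79338289 250.16577261]] [[400.42968309 233.2671576 ]]
[[111.6874208  258.30310058]] [[395.9897682  234.99577663]]
top0 207.65245901639344 207.64590163934426 [0.51722206 0.17639294 0.13      ] 76.0 126.0
scene0 285.54977805960687 144.7292327203551 [0.55010052 0.17788272 0.13      ] 78.0 139.0
cam in tool [-0.08432175 -0.14232806 -0.00100236] 
axes in tool
 [[ 1.29457349e-04  9.45210645e-01  3.26461055e-01]
 [-1.47585251e-04 -3.26461036e-01  9.45210649e-01]
 [ 9.99999981e-01 -1.70545301e-04  9.72363700e-05]] [[264.88443743   0.         252.72105669]
 [  0.         264.88443743 189.61627165]
 [  0.           0.           1.        ]]
```

```bash
cat >> h.py <<'E'
def shift(target, ang=None):
    """target TCP world; ang = desired world azimuth (deg) of tool x with tool pointing straight down"""
    p,R,s=tool(); d=R.T@(np.array(target)-p)*1000
    w=np.zeros(3)
    if ang is not None:
        a=np.radians(ang); x=np.array([np.cos(a),np.sin(a),0]); y=np.array([0,0,-1.]); Rt=np.c_[x,y,np.cross(x,y)]
        w=np.degrees(cv2.Rodrigues(R.T@Rt)[0].ravel())
    print('shift',d.round(1),'rot',w.round(2),'n',np.linalg.norm(d).round(), 'pos',p.round(4),'t',s['clock'])
E
python3 -c "
from h import *
shift((.55,.15,.30),-60); shift((.4386,-.34,.25),-107)"
```

```text
shift [ 445.4  -68.9 -318.8] rot [7.000e-02 3.664e+01 3.000e-02] n 552.0 pos [0.2675 0.6192 0.2306] t 0.15
shift [ 537.4  -18.2 -812.8] rot [6.000e-02 8.364e+01 6.000e-02] n 975.0 pos [0.2675 0.6192 0.2306] t 0.15
```

Call:
drive_tool(series=[[40,-8,-28,0,4,0,60],[80,-20,-56,0,8,0,50],[120,-34,-85,0,12,0,50],[160,-45,-115,0,15,0,50],[200,-55,-143,0,18,0,50]])

```text
clock: 0.65
tcp_pos: [0.3936, 0.4091, 0.2856]
orientation: [-1.497, 0.566, -0.566]
contact_force: [1.3, -2.0, 0.6]
grip_width: 0.0497
```

```bash
python3 -c "
from h import *
shift((.55,.15,.30),-60)"
```

```text
shift [288.7 -14.1 -90.6] rot [ 0.07 18.53  0.03] n 303.0 pos [0.3936 0.4091 0.2856] t 0.65
```

Call:
drive_tool(series=[[46,-3,-15,0,4,0,50],[92,-6,-30,0,8,0,50],[138,-9,-45,0,12,0,50],[184,-12,-60,0,15,0,50],[230,-14,-74,0,18,0,50]])

```text
clock: 1.15
tcp_pos: [0.5175, 0.1993, 0.3001]
orientation: [-1.416, 0.81, -0.81]
contact_force: [0.2, 0.5, -0.1]
grip_width: 0.0504
```

```bash
python3 -c "
from h import *
shift((.4386,-.34,.28),-107)"
```

```text
shift [ 425.3   20.6 -340.9] rot [3.00e-02 4.74e+01 5.00e-02] n 545.0 pos [0.5175 0.1993 0.3001] t 1.15
```

Call:
drive_tool(series=[[38,2,-31,0,5,0,50],[77,4,-62,0,10,0,50],[115,6,-93,0,15,0,50],[154,8,-124,0,19,0,50],[192,10,-154,0,23,0,50]])

```text
clock: 1.65
tcp_pos: [0.4809, -0.0462, 0.2902]
orientation: [-1.267, 1.116, -1.116]
contact_force: [0.6, -0.3, -0.4]
grip_width: 0.05
```

```bash
python3 -c "
from h import *
shift((.4386,-.34,.28),-107)"
```

```text
shift [286.1  10.4 -79. ] rot [2.000e-02 2.423e+01 3.000e-02] n 297.0 pos [ 0.4809 -0.0462  0.2902] t 1.65
```

Call:
drive_tool(series=[[46,2,-13,0,5,0,50],[92,4,-26,0,10,0,50],[138,6,-39,0,15,0,50],[184,8,-52,0,20,0,50],[230,10,-65,0,24.2,0,50]])

```text
clock: 2.15
tcp_pos: [0.4448, -0.2842, 0.2804]
orientation: [-1.052, 1.426, -1.426]
contact_force: [1.6, 1.0, -0.1]
grip_width: 0.0498
```

```bash
python3 -c "
from h import *
shift((.4386,-.34,.25),-107)
d=snap('wrist','w1.png')
print(proj('w1',[(.4386,-.34,.1385),(.4386,-.34,.095),(.4386,-.34,.04)]))"
```

```text
shift [55.2 30.4 10.5] rot [-0.02 -0.14  0.  ] n 64.0 pos [ 0.4448 -0.2842  0.2804] t 2.15
[[261.73993568 221.76978517]
 [260.69941943 207.45241236]
 [259.68464696 193.48927079]]
```

View pics/w1.png

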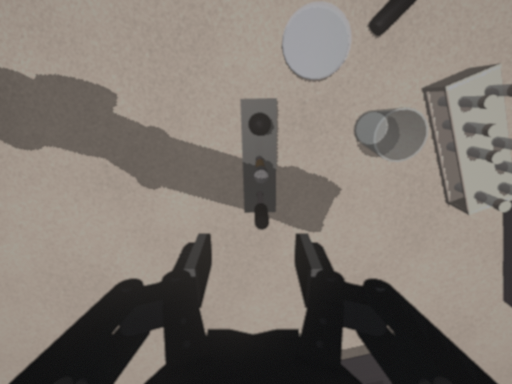

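```bash
python3 -c "
from h import *
g=cv2.cvtColor(cv2.imread('pics/w1.png'),6)
s=g[195:240,245:280]; n,l,st,c=cv2.connectedComponentsWithStats((s<45).astype(np.uint8)); print(st,c+[245,195])
im=cv2.imread('pics/w1.png')[90:240,200:320]; cv2.imwrite('pics/z1.png',cv2.convertScaleAbs(cv2.resize(im,None,fx=4,fy=4,interpolation=2),alpha=1.8))"
```

```text
[[   0    0   35   45 1328]
 [  10    9   13   24  247]] [[262.19277108 217.34186747]
 [260.96356275 215.16194332]]
```

View pics/z1.png

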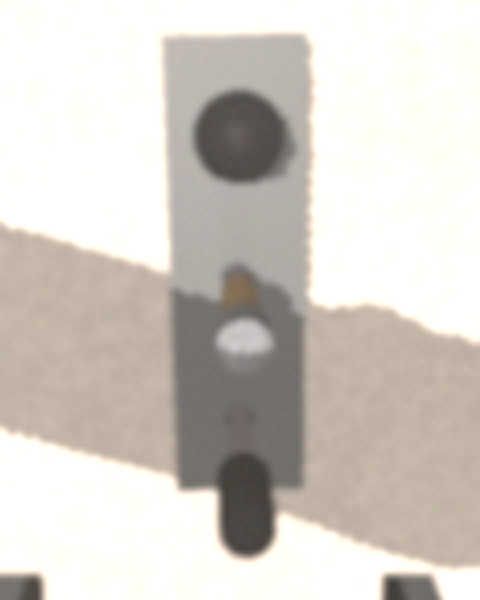

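```bash
python3 -c "
from h import *
q=np.array([onplane('w1',200+u/4,90+v/4,.04) for u,v in[(165,37),(305,37),(302,488),(180,490)]]); print(q)
c=q.mean(0); d=(q[0]+q[1]-q[2]-q[3])/2; print(c,np.linalg.norm(d),d/np.linalg.norm(d), np.linalg.norm(q[0]-q[1]),np.linalg.norm(q[2]-q[3]))
d/=np.linalg.norm(d); print('hole',c-d*.055, c+d*.055, 'seen hole',onplane('w1',200+239/4,90+418/4,.04))
shift((.4386,-.341,.102),-107)"
```

```text
[[ 0.45379178 -0.20121381  0.04      ]
 [ 0.49954596 -0.2153292   0.04      ]
 [ 0.45352039 -0.37705264  0.04      ]
 [ 0.40734665 -0.36370915  0.04      ]]
[ 0.4535512 -0.2893262  0.04     ] 0.1685739066917878 [0.27427348 0.96165173 0.        ] 0.04788203034598123 0.04806311814263265
hole [ 0.43846615 -0.34221704  0.04      ] [ 0.46863624 -0.23643535  0.04      ] seen hole [ 0.43822202 -0.34161457  0.04      ]
shift [ 46.1 179.1  11.6] rot [-0.11 -0.86  0.31] n 185.0 pos [ 0.4417 -0.2926  0.2809] t 2.2
```

Call:
drive_tool(series=[[23,40,6,0,0,0,50],[46,80,11.6,0,-0.5,0,50],[46,110,11.6,0,-0.8,0,50],[46,115,11.6,0,-0.8,0,50],[46,115,11.6,0,-0.8,0,50]])

```text
clock: 2.7
tcp_pos: [0.4384, -0.34, 0.1657]
orientation: [-1.058, 1.423, -1.428]
contact_force: [0.5, -0.7, 0.7]
grip_width: 0.0501
```

```bash
python3 -c "
from h import *
shift((.4386,-.341,.102),-107)
snap('wrist','w2.png')"
```

```text
shift [ 0.6 63.7  0.5] rot [ 0.01 -0.05  0.29] n 64.0 pos [ 0.4384 -0.34    0.1657] t 2.7
```

View pics/w2.png

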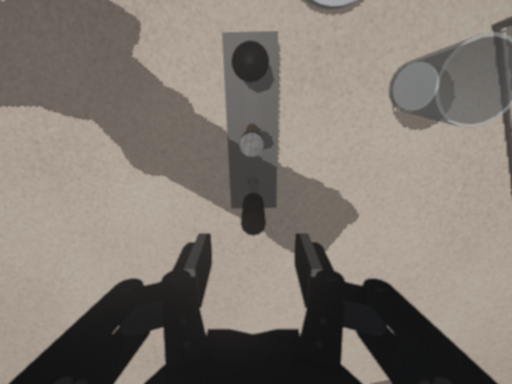

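Call:
drive_tool(series=[[0.6,25,0.5,0,0,0,50],[0.6,50,0.5,0,0,0,50],[0.6,63.5,0.5,0,0,0,50],[0.6,63.5,0.5,0,0,0,50],[0.6,63.5,0.5,0,0,0,40]])

```text
clock: 3.25
tcp_pos: [0.4404, -0.3419, 0.1048]
orientation: [-1.056, 1.419, -1.431]
contact_force: [-0.1, 0.5, 0.5]
grip_width: 0.04
```

```bash
python3 -c "
from h import *
shift((.4386,-.341,.102),-107)
snap('wrist','w3.png')"
```

```text
shift [-0.3  2.8 -2. ] rot [-0.24  0.    0.33] n 3.0 pos [ 0.4404 -0.3419  0.1048] t 3.25
```

View pics/w3.png

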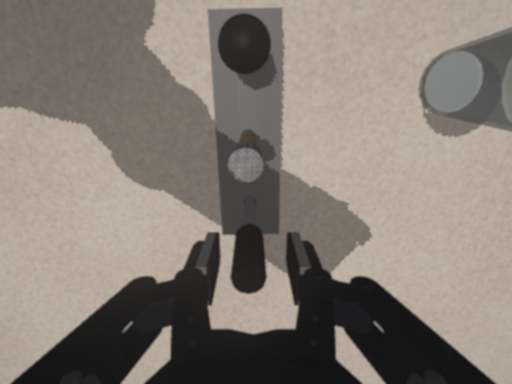

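Call:
drive_tool(series=[[0,1,-2,0,0,0,30],[0,1,-2,0,0,0,14],[0,1,-2,0,0,0,14],[0,1,-2,0,0,0,14],[0,1,-2,0,0,0,14]], squeeze=40)

```text
clock: 3.8
tcp_pos: [0.4389, -0.3419, 0.1048]
orientation: [-1.055, 1.418, -1.432]
contact_force: [-2.2, 1.7, 7.0]
grip_width: 0.0172
```

```bash
python3 -c "
from h import *
shift((.4386,-.341,.102),-107)
snap('wrist','w4.png');print(tool()[2]['contact_force'])"
```

```text
shift [-0.8  2.8 -0.6] rot [-0.33 -0.02  0.34] n 3.0 pos [ 0.4389 -0.3419  0.1048] t 3.8
[-1.68569842  1.7808994   6.77077503]
```

View pics/w4.png

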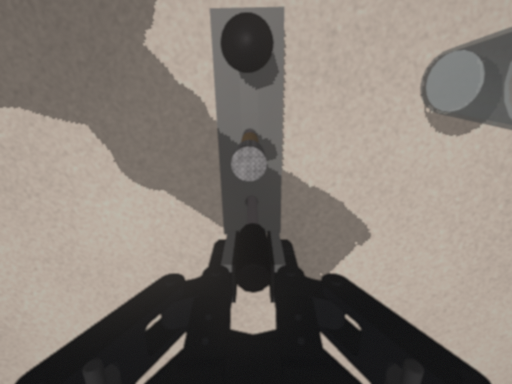

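Call:
drive_tool(series=[[0,-10,0,0,0,0,14],[0,-40,0,0,0,0,14],[0,-80,0,0,0,0,14],[0,-125,0,0,0,0,14],[0,-165,0,0,0,0,14]])

```text
clock: 4.35
tcp_pos: [0.4379, -0.341, 0.2724]
orientation: [-1.054, 1.418, -1.433]
contact_force: [0.5, 0.5, -1.4]
grip_width: 0.0172
```

```bash
python3 -c "
from h import *
shift((.50,-.10,.275),-50); shift((.517,.176,.28),3)
snap('wrist','w5.png');snap('scene','s5.png');print(tool()[2]['contact_force'])"
```

```text
shift [-248.6   -4.3  -11.3] rot [ -0.16 -57.07   0.51] n 249.0 pos [ 0.4379 -0.341   0.2724] t 4.35
shift [-517.4  -11.3  -76.1] rot [ 9.0000e-02 -1.1007e+02  5.9000e-01] n 523.0 pos [ 0.4379 -0.341   0.2724] t 4.35
[ 0.93178702  0.64886689 -0.39297116]
```

View pics/w5.png

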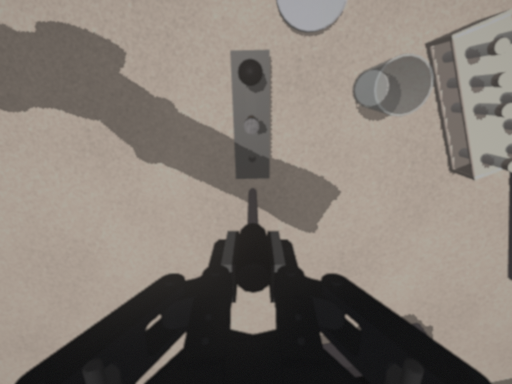

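View pics/s5.png

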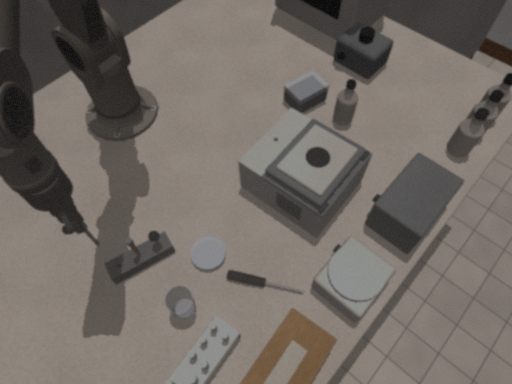

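Call:
drive_tool(series=[[-30,-3,-2,0,-7,0,14],[-70,-5,-4,0,-15,0,14],[-110,-7,-7,0,-23,0,14],[-150,-8,-9,0,-31,0,14],[-190,-9,-10,0,-39,0,14]])

```text
clock: 4.95
tcp_pos: [0.486, -0.1569, 0.2831]
orientation: [-1.371, 0.905, -0.933]
contact_force: [-0.3, -0.9, -0.9]
grip_width: 0.0172
```

```bash
python3 -c "
from h import *
shift((.505,.10,.28),-10); shift((.517,.176,.28),3)"
```

```text
shift [-230.7    0.4  114.8] rot [ 5.000e-02 -5.776e+01  1.010e+00] n 258.0 pos [ 0.486  -0.1569  0.2831] t 4.95
shift [-296.5   -0.3  154.7] rot [  0.17 -70.76   1.02] n 334.0 pos [ 0.486  -0.1569  0.2831] t 4.95
```

Call:
drive_tool(series=[[-38,0,18,0,-8,0,14],[-78,0,38,0,-16,0,14],[-118,0,58,0,-24,0.3,14],[-158,0,79,0,-32,0.6,14],[-198,0,100,0,-40,1,14]])

```text
clock: 5.45
tcp_pos: [0.503, 0.0658, 0.2807]
orientation: [-1.536, 0.375, -0.376]
contact_force: [0.6, -0.2, -0.3]
grip_width: 0.017
```

```bash
python3 -c "
from h import *
shift((.505,.10,.28),-10); shift((.517,.176,.28),3)"
```

```text
shift [-14.    0.7  31.3] rot [ -0.1  -17.44   0.  ] n 34.0 pos [0.503  0.0658 0.2807] t 5.45
shift [-38.3   0.8 104.2] rot [-1.000e-01 -3.044e+01  1.000e-02] n 111.0 pos [0.503  0.0658 0.2807] t 5.45
```

Call:
drive_tool(series=[[-10,0,27,0,-8,0,14],[-20,0,55,0,-16,0,14],[-30,0,82,0,-24,0,14],[-38,0,104,0,-30.4,0,14],[-38,0,104,0,-30.4,0,14]])

```text
clock: 5.95
tcp_pos: [0.5165, 0.1796, 0.2801]
orientation: [-1.568, -0.046, 0.047]
contact_force: [-0.1, 0.2, -1.0]
grip_width: 0.0168
```

```bash
python3 -c "
from h import *
shift((.517,.176,.28),3)
snap('wrist','w6.png');snap('top','t6.png');snap('scene','s6.png');shift((.517,.176,.28),3)"
```

```text
shift [ 0.3  0.1 -3.6] rot [-0.14  0.41 -0.02] n 4.0 pos [0.5165 0.1796 0.2801] t 5.95
shift [0.1 0.4 1.4] rot [-0.04 -0.16 -0.01] n 1.0 pos [0.5169 0.1746 0.2804] t 6.1
```

View pics/w6.png

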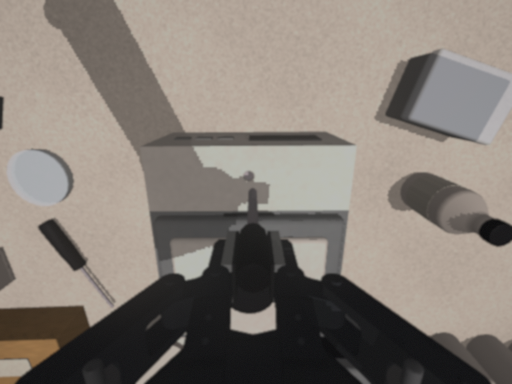

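View pics/s6.png

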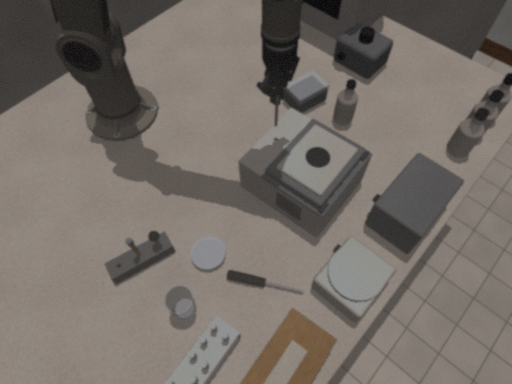

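```bash
python3 -c "
from h import *
im=cv2.imread('pics/w6.png')[150:270,190:310]; cv2.imwrite('pics/z6.png',cv2.convertScaleAbs(cv2.resize(im,None,fx=5,fy=5,interpolation=2),alpha=2))
im=cv2.imread('pics/s6.png')[85:165,240:320]; cv2.imwrite('pics/z6s.png',cv2.convertScaleAbs(cv2.resize(im,None,fx=6,fy=6,interpolation=2),alpha=1.6))
"
```

```text
(no output)
```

View pics/z6.png

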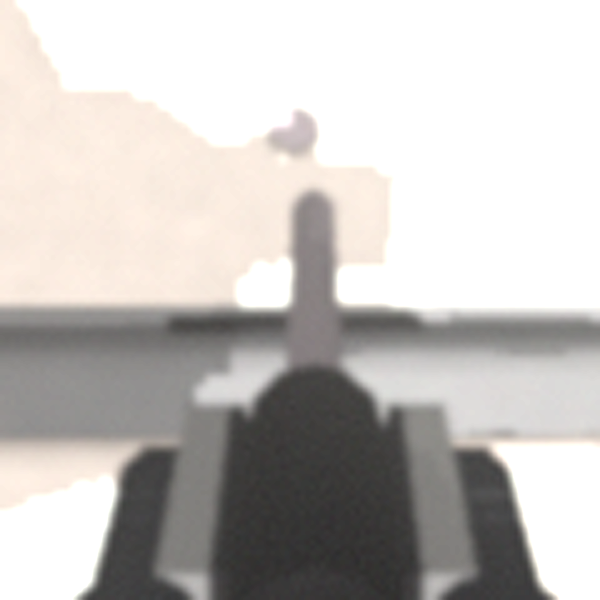

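View pics/z6s.png

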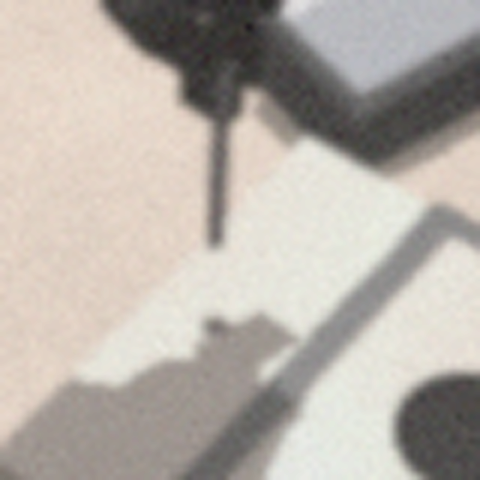

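```bash
python3 -c "
from h import *
print('hole w',onplane('w6',248.6,176.4,.13),'s',onplane('s6',275.5,139.5,.13),'t0',onplane('top0',207.65,207.65,.13),'s0',onplane('scene0',275.5,139.5,.13))
K,rv,tv=load('w6'); Rc=cv2.Rodrigues(rv)[0]; c=-Rc.T@tv.ravel(); print('cam',c)
print('tri hole',tri(('w6',248.6,176.4),('s6',275.5,139.5),('top0',207.65,207.65)))
o,d=ray('w6',252.6,190); 
zt=.2802-.0948; print('tip w',o+d*(zt-o[2])/d[2],zt); print('tip s',onplane('s6',275.8,125.5,zt))
shift((.517,.176,.28),3)
im=cv2.imread('pics/scene0.png')[120:160,255:295]; cv2.imwrite('pics/z0s.png',cv2.convertScaleAbs(cv2.resize(im,None,fx=10,fy=10,interpolation=2),alpha=1.5))
"
```

```text
hole w [0.51709714 0.17451234 0.13      ] s [0.5178631 0.1731958 0.13     ] t0 [0.51721092 0.17639958 0.13      ] s0 [0.5178631 0.1731958 0.13     ]
cam [0.43204011 0.17329151 0.42260833]
tri hole [0.51731012 0.17516743 0.12819773]
tip w [0.51415921 0.17879375 0.1854    ] 0.1854
tip s [0.51514949 0.17521655 0.1854    ]
shift [0.1 0.4 1.4] rot [-0.04 -0.16 -0.01] n 1.0 pos [0.5169 0.1746 0.2804] t 6.1
```

View pics/z0s.png

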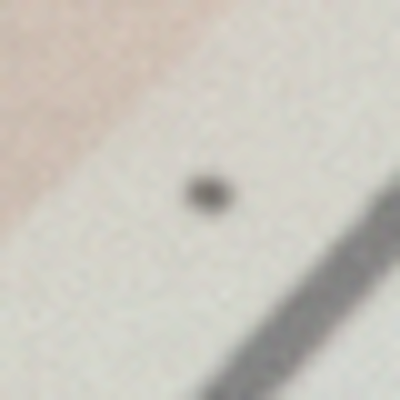

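Call:
drive_tool(series=[[1,15,0.6,0,0,0,14],[2.6,35,0.6,0,0,0,14],[2.6,47,0.6,0,0,0,14],[2.6,47,0.6,0,0,0,14],[2.6,47,0.6,0,0,0,14]])

```text
clock: 6.6
tcp_pos: [0.5196, 0.1748, 0.2337]
orientation: [-1.57, -0.038, 0.038]
contact_force: [-0.1, 0.3, -0.4]
grip_width: 0.017
```

```bash
python3 -c "
from h import *
shift((.5194,.1752,.225),3)
snap('wrist','w7.png');snap('scene','s7.png');shift((.5194,.1752,.225),3); print(tool()[2]['contact_force'])
im=cv2.imread('pics/w7.png')[150:230,210:290]; a=cv2.convertScaleAbs(cv2.resize(im,None,fx=5,fy=5,interpolation=2),alpha=1.5)
im=cv2.imread('pics/s7.png')[100:160,245:305]; b=cv2.convertScaleAbs(cv2.resize(im,(400,400),interpolation=2),alpha=1.5)
cv2.imwrite('pics/z7.png',np.hstack([a,b]))
"
```

```text
shift [-0.2  8.7  0.4] rot [-0.02 -0.23 -0.01] n 9.0 pos [0.5196 0.1748 0.2337] t 6.6
shift [-0.7  9.4 -0.1] rot [-0.07 -0.19  0.07] n 9.0 pos [0.5201 0.1753 0.2344] t 6.7
[ 0.38310981 -0.29572887 -1.01369554]
```

View pics/z7.png

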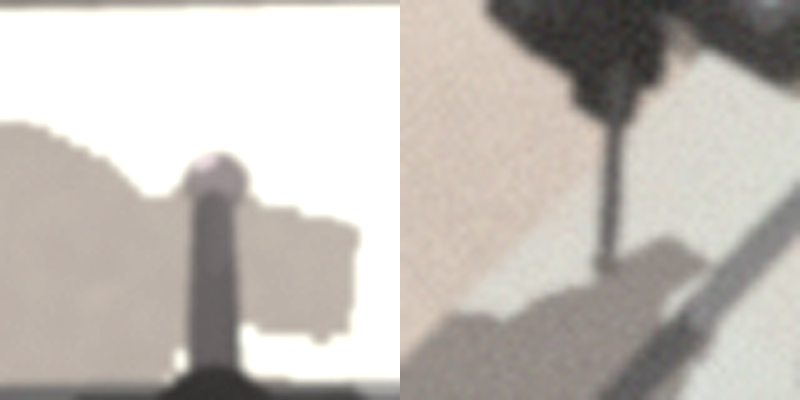

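```bash
python3 -c "
from h import *
zt=.2338-.0948
print(onplane('w7',210+217/5,150+182/5,.13),onplane('w7',210+212/5,150+201/5,zt),zt)
print(onplane('s7',245+606*0+ (606-400)/400*60,100+268/400*60,zt))"
```

```text
[0.51666403 0.1745824  0.13      ] [0.51751844 0.17364404 0.139     ] 0.139
[0.52463335 0.16665059 0.139     ]
```

Call:
drive_tool(series=[[-1.3,2,0.4,0,0,0,14],[-1.3,5,0.4,0,0,0,14],[-1.3,6,0.4,0,0,0,14]])

```text
clock: 7.0
tcp_pos: [0.5186, 0.1757, 0.2283]
orientation: [-1.569, -0.039, 0.038]
contact_force: [0.3, 0.6, -1.0]
grip_width: 0.0168
```

```bash
python3 -c "
from h import *
shift((.5188,.1757,.225),3)
snap('wrist','w8.png'); print(tool()[2]['contact_force'])
im=cv2.imread('pics/w8.png')[150:230,210:290]; a=cv2.convertScaleAbs(cv2.resize(im,None,fx=5,fy=5,interpolation=2),alpha=1.5)
cv2.imwrite('pics/z8.png',a)
"
```

```text
shift [0.2 3.3 0. ] rot [-0.07 -0.19  0.07] n 3.0 pos [0.5186 0.1757 0.2283] t 7.0
[ 0.10143612 -0.09367968 -0.44887654]
```

View pics/z8.png

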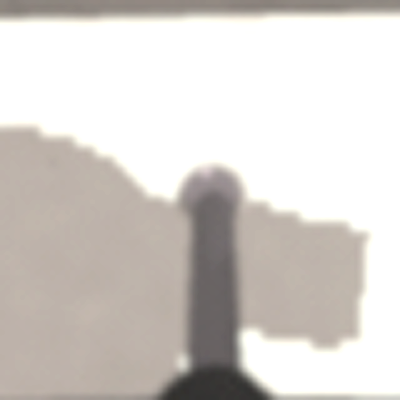

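Call:
drive_tool(series=[[0,2,0,0,0,0,14],[0,4,0,0,0,0,14],[0,5.5,0,0,0,0,14],[0,5.5,0,0,0,0,14]])

```text
clock: 7.45
tcp_pos: [0.5184, 0.1756, 0.2223]
orientation: [-1.57, -0.039, 0.038]
contact_force: [0.9, 0.1, -0.7]
grip_width: 0.017
```

Call:
drive_tool(series=[[0,2,0,0,0,0,14],[0,4,0,0,0,0,14],[0,4,0,0,0,0,14]])

```text
clock: 7.75
tcp_pos: [0.5182, 0.1755, 0.2179]
orientation: [-1.57, -0.038, 0.039]
contact_force: [-0.3, -1.0, -1.1]
grip_width: 0.0169
```

```bash
python3 -c "
from h import *
snap('wrist','w9.png'); print(tool()[2]['contact_force'])
im=cv2.imread('pics/w9.png')[150:230,210:290]; a=cv2.convertScaleAbs(cv2.resize(im,None,fx=5,fy=5,interpolation=2),alpha=1.5)
cv2.imwrite('pics/z9.png',a)
"
```

```text
[-0.64382425  1.11970873 -0.07375941]
```

View pics/z9.png

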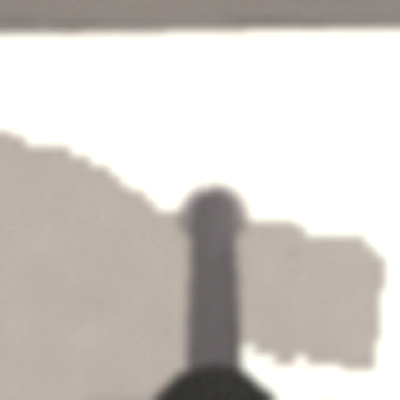

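Call:
drive_tool(series=[[0,2,0,0,0,0,14],[0,4,0,0,0,0,14],[0,5,0,0,0,0,14],[0,5,0,0,0,0,14]])

```text
clock: 8.2
tcp_pos: [0.5182, 0.1755, 0.2129]
orientation: [-1.57, -0.038, 0.039]
contact_force: [0.1, -1.0, -0.1]
grip_width: 0.0171
```

Call:
drive_tool(series=[[0,2,0,0,0,0,14],[0,3,0,0,0,0,14],[0,4,0,0,0,0,14],[0,4,0,0,0,0,14]])

```text
clock: 8.6
tcp_pos: [0.5181, 0.1754, 0.2087]
orientation: [-1.57, -0.038, 0.039]
contact_force: [-0.6, -0.0, -0.9]
grip_width: 0.0168
```

Call:
drive_tool(series=[[0,2,0,0,0,0,14],[0,3,0,0,0,0,14],[0,4,0,0,0,0,14],[0,4,0,0,0,0,14]])

```text
clock: 9.0
tcp_pos: [0.518, 0.1754, 0.2045]
orientation: [-1.57, -0.038, 0.039]
contact_force: [-0.1, -1.3, -0.7]
grip_width: 0.0172
```

Call:
drive_tool(series=[[0,2,0,0,0,0,14],[0,3,0,0,0,0,14],[0,4,0,0,0,0,14],[0,4,0,0,0,0,14]])

```text
clock: 9.4
tcp_pos: [0.5179, 0.1753, 0.2003]
orientation: [-1.57, -0.038, 0.039]
contact_force: [-0.4, 1.4, 0.1]
grip_width: 0.0169
```

Call:
drive_tool(series=[[0,2,0,0,0,0,14],[0,3,0,0,0,0,14],[0,3,0,0,0,0,14]])

```text
clock: 9.7
tcp_pos: [0.5177, 0.1753, 0.1971]
orientation: [-1.571, -0.037, 0.04]
contact_force: [-0.2, -0.3, -0.3]
grip_width: 0.0169
```

Call:
drive_tool(series=[[0,2,0,0,0,0,14],[0,3,0,0,0,0,14],[0,3,0,0,0,0,14]])

```text
clock: 10.0
tcp_pos: [0.5179, 0.1753, 0.1943]
orientation: [-1.57, -0.038, 0.04]
contact_force: [0.3, 0.1, 1.5]
grip_width: 0.0171
```

Call:
drive_tool(series=[[0,1.5,0,0,0,0,14],[0,1.5,0,0,0,0,14]])

```text
clock: 10.2
tcp_pos: [0.5182, 0.1753, 0.1933]
orientation: [-1.57, -0.038, 0.039]
contact_force: [-1.1, -0.8, 5.0]
grip_width: 0.0169
```

```bash
python3 -c "
from h import *
p,R,s=tool();print(p,s['contact_force'])"
```

```text
[0.51816045 0.17533619 0.19327573] [-1.12847015 -0.84728873  5.04890305]
```

Call:
drive_tool(series=[[0,1,0,0,0,0,14],[0,2,0,0,0,0,14],[0,2,0,0,0,0,14]])

```text
clock: 10.5
tcp_pos: [0.5184, 0.1754, 0.1919]
orientation: [-1.57, -0.038, 0.038]
contact_force: [-1.3, -0.5, 5.0]
grip_width: 0.0167
```

Call:
drive_tool(series=[[0,1,0,0,0,0,14],[0,2,0,0,0,0,14],[0,2,0,0,0,0,14]])

```text
clock: 10.8
tcp_pos: [0.5185, 0.1754, 0.1906]
orientation: [-1.57, -0.038, 0.038]
contact_force: [-2.4, 0.3, 6.4]
grip_width: 0.0166
```

Call:
drive_tool(series=[[0,1,0,0,0,0,14],[0,2,0,0,0,0,14],[0,2,0,0,0,0,14]])

```text
clock: 11.1
tcp_pos: [0.5186, 0.1754, 0.1893]
orientation: [-1.569, -0.038, 0.038]
contact_force: [-2.3, -0.6, 6.6]
grip_width: 0.0168
```

Call:
drive_tool(series=[[0,1,0,0,0,0,14],[0,2,0,0,0,0,14],[0,2,0,0,0,0,14]])

```text
clock: 11.4
tcp_pos: [0.5185, 0.1754, 0.1878]
orientation: [-1.569, -0.038, 0.038]
contact_force: [-1.9, -0.4, 5.6]
grip_width: 0.0169
```

```bash
python3 -c "
from h import *
snap('scene','s10.png'); p,R,s=tool();print(p,s['contact_force'])
im=[cv2.convertScaleAbs(cv2.resize(cv2.imread('pics/'+f)[100:230,230:380],None,fx=2.6,fy=2.6,interpolation=2),alpha=1.5) for f in('scene0.png','s10.png')]
cv2.imwrite('pics/z10.png',np.hstack(im))"
```

```text
[0.51859319 0.17536063 0.1878141 ] [-1.09003806 -0.14933919  5.84257022]
```

View pics/z10.png

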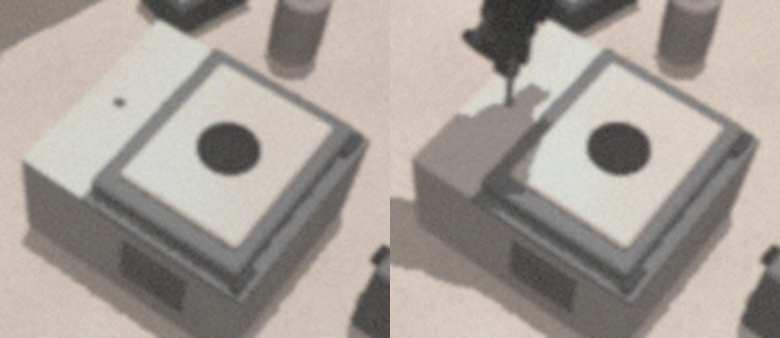

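Call:
drive_tool(series=[[0,1,0,0,0,0,14],[0,2,0,0,0,0,14],[0,2,0,0,0,0,14]])

```text
clock: 11.75
tcp_pos: [0.5186, 0.1754, 0.1864]
orientation: [-1.569, -0.038, 0.038]
contact_force: [-2.1, -1.4, 7.2]
grip_width: 0.0167
```

```bash
python3 -c "
from h import *
snap('scene','s11.png'); p,R,s=tool();print(p,s['contact_force'])
im=[cv2.convertScaleAbs(cv2.resize(cv2.imread('pics/'+f)[100:230,230:380],None,fx=2.6,fy=2.6,interpolation=2),alpha=1.5) for f in('scene0.png','s11.png')]
cv2.imwrite('pics/z11.png',np.hstack(im))"
```

```text
[0.51862471 0.17531807 0.18640829] [-1.61581513 -1.20958138  6.55875407]
```

View pics/z11.png

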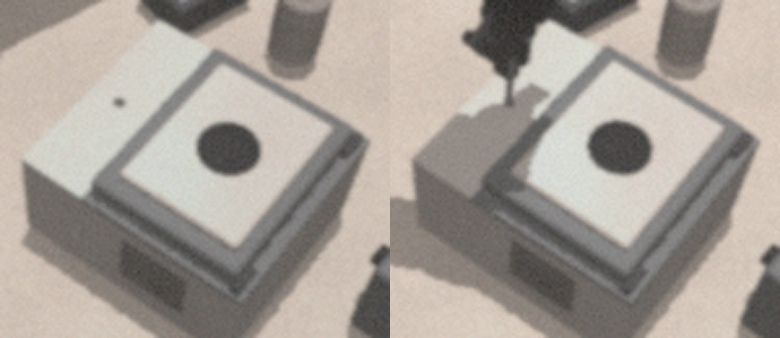

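Call:
drive_tool(series=[[0,1,0,0,0,0,14],[0,1.5,0,0,0,0,14],[0,1.5,0,0,0,0,14]])

```text
clock: 12.1
tcp_pos: [0.5187, 0.1753, 0.1856]
orientation: [-1.569, -0.038, 0.038]
contact_force: [-2.2, -0.8, 6.9]
grip_width: 0.0166
```

```bash
cat > lid.py <<'E'
from h import *
import sys
f=sys.argv[1]; snap('scene',f); p,R,s=tool();print(p,s['contact_force'],s['clock'])
def disc(f):
    g=cv2.cvtColor(cv2.imread('pics/'+f),6)[140:175,300:338]; w=np.clip(75-g.astype(float),0,None); yy,xx=np.mgrid[140:175,300:338]; return ((w*xx).sum()/w.sum()).round(2),((w*yy).sum()/w.sum()).round(2)
for k in ('scene0.png','s6.png','s10.png','s11.png',f): print(k,disc(k))
im=[cv2.convertScaleAbs(cv2.resize(cv2.imread('pics/'+k)[100:230,230:380],None,fx=2.6,fy=2.6,interpolation=2),alpha=1.5) for k in('scene0.png',f)]
cv2.imwrite('pics/z'+f,np.hstack(im))
E
python3 lid.py s12.png
```

```text
[0.51867705 0.17534266 0.18560058] [-1.61522879  0.12262509  6.87678133] 12.15
scene0.png (np.float64(317.61), np.float64(156.73))
s6.png (np.float64(317.51), np.float64(156.72))
s10.png (np.float64(317.58), np.float64(156.66))
s11.png (np.float64(318.04), np.float64(156.28))
s12.png (np.float64(318.35), np.float64(155.97))
```

View pics/zs12.png

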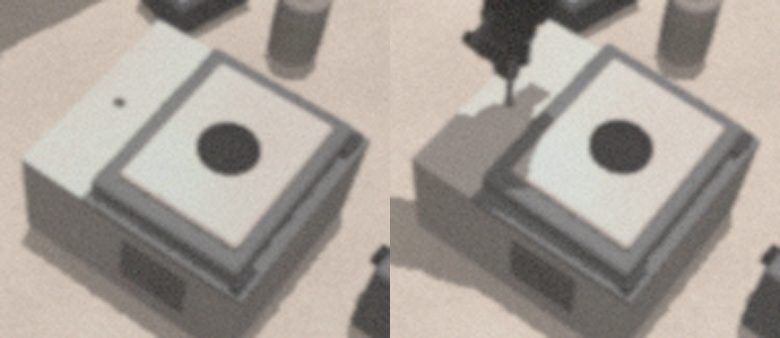

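Call:
drive_tool(series=[[0,0.8,0,0,0,0,14],[0,0.8,0,0,0,0,14],[0,0.8,0,0,0,0,14],[0,0.8,0,0,0,0,14],[0,0.8,0,0,0,0,14]])

```text
clock: 12.65
tcp_pos: [0.5187, 0.1753, 0.1855]
orientation: [-1.568, -0.038, 0.038]
contact_force: [-1.4, -1.6, 6.5]
grip_width: 0.0169
```

Call:
drive_tool(series=[[0,0.8,0,0,0,0,14],[0,0.8,0,0,0,0,14],[0,0.8,0,0,0,0,14],[0,0.8,0,0,0,0,14],[0,0.8,0,0,0,0,14]])

```text
clock: 13.15
tcp_pos: [0.5187, 0.1753, 0.1854]
orientation: [-1.568, -0.038, 0.037]
contact_force: [-2.7, -0.9, 7.1]
grip_width: 0.0166
```

```bash
python3 lid.py s13.png
```

```text
[0.5187393  0.17528588 0.18543592] [-2.51359817 -0.82429353  7.50280433] 13.2
scene0.png (np.float64(317.61), np.float64(156.73))
s6.png (np.float64(317.51), np.float64(156.72))
s10.png (np.float64(317.58), np.float64(156.66))
s11.png (np.float64(318.04), np.float64(156.28))
s13.png (np.float64(319.52), np.float64(155.24))
```

View pics/zs13.png

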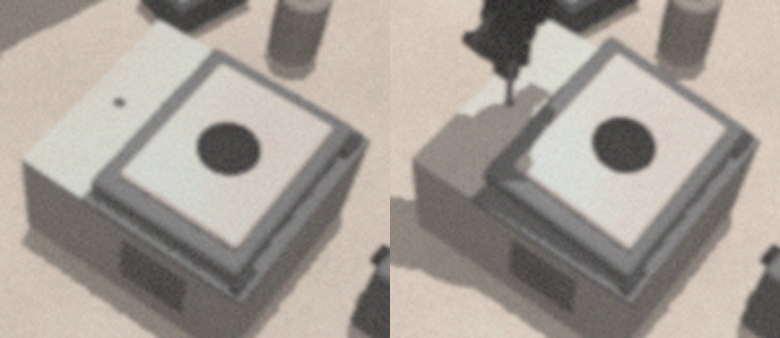

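Call:
drive_tool(series=[[0,0.8,0,0,0,0,14],[0,0.8,0,0,0,0,14],[0,0.8,0,0,0,0,14],[0,0.8,0,0,0,0,14],[0,0.8,0,0,0,0,14]])

```text
clock: 13.7
tcp_pos: [0.5187, 0.1753, 0.1853]
orientation: [-1.568, -0.038, 0.037]
contact_force: [-2.6, -0.5, 7.1]
grip_width: 0.0168
```

```bash
python3 lid.py s14.png
```

```text
[0.51872145 0.17525449 0.18530147] [-2.78050222 -0.1840439   7.00733194] 13.75
scene0.png (np.float64(317.61), np.float64(156.73))
s6.png (np.float64(317.51), np.float64(156.72))
s10.png (np.float64(317.58), np.float64(156.66))
s11.png (np.float64(318.04), np.float64(156.28))
s14.png (np.float64(320.1), np.float64(154.93))
```

View pics/zs14.png

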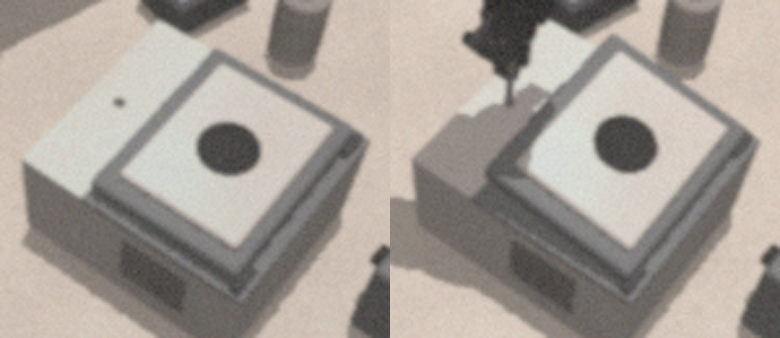

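Call:
drive_tool(series=[[0,-12,0,0,0,0,14],[0,-30,0,0,0,0,14],[0,-55,0,0,0,0,14],[0,-80,0,0,0,0,14],[0,-105,0,0,0,0,14]])

```text
clock: 14.25
tcp_pos: [0.5186, 0.1748, 0.2918]
orientation: [-1.568, -0.038, 0.037]
contact_force: [-0.4, -0.2, 0.6]
grip_width: 0.0167
```

```bash
python3 lid.py s15.png; python3 -c "
from h import *
snap('wrist','w15.png'); shift((.48,-.10,.29),-55)"
```

```text
[0.52068753 0.17551073 0.29619078] [1.32818703 0.13805178 2.12779319] 14.3
scene0.png (np.float64(317.61), np.float64(156.73))
s6.png (np.float64(317.51), np.float64(156.72))
s10.png (np.float64(317.58), np.float64(156.66))
s11.png (np.float64(318.04), np.float64(156.28))
s15.png (np.float64(320.79), np.float64(154.67))
shift [ -53.8    2.5 -273.3] rot [-0.49 57.73  0.19] n 279.0 pos [0.5207 0.1756 0.2944] t 14.35
```

View pics/w15.png

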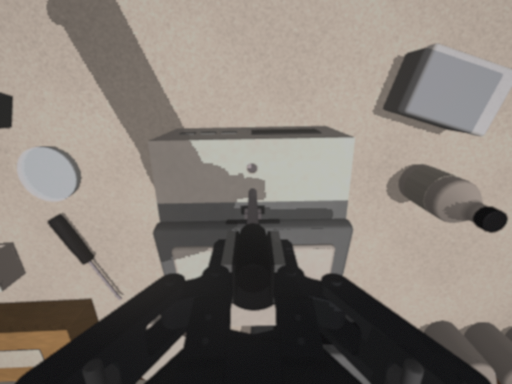

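Call:
drive_tool(series=[[-8,0,-38,0,8,0,14],[-18,0,-80,0,16,0,14],[-28,1,-125,0,24,0,14],[-37,2,-170,0,32,0,14],[-45,2,-215,0,40,0,14]])

```text
clock: 14.85
tcp_pos: [0.4849, -0.0431, 0.2905]
orientation: [-1.501, 0.51, -0.516]
contact_force: [-0.1, -1.4, -0.3]
grip_width: 0.0169
```

```bash
python3 lid.py s16.png; python3 -c "
from h import *
shift((.4386,-.342,.20),-107)"
```

```text
[ 0.48342504 -0.05185079  0.29078218] [-1.47034122 -6.91655574 -0.64451236] 14.9
scene0.png (np.float64(317.61), np.float64(156.73))
s6.png (np.float64(317.51), np.float64(156.72))
s10.png (np.float64(317.58), np.float64(156.66))
s11.png (np.float64(318.04), np.float64(156.28))
s16.png (np.float64(321.45), np.float64(154.4))
shift [ 145.6   89.7 -255.3] rot [-3.800e-01  6.843e+01 -6.000e-02] n 307.0 pos [ 0.4834 -0.0519  0.2908] t 14.9
```

Call:
drive_tool(series=[[22,2,-38,0,8,0,14],[45,4,-78,0,16,0,14],[67,6,-118,0,24,0,14],[90,8,-158,0,32,0,14],[110,10,-195,0,40,0,14]])

```text
clock: 15.4
tcp_pos: [0.4471, -0.2747, 0.2798]
orientation: [-1.289, 1.062, -1.067]
contact_force: [1.0, -0.1, -0.2]
grip_width: 0.0169
```

```bash
python3 -c "
from h import *
shift((.438,-.3435,.25),-107)"
```

```text
shift [ 65.8  29.6 -22.4] rot [-0.34 28.11 -0.17] n 76.0 pos [ 0.4471 -0.2747  0.2798] t 15.4
```

Call:
drive_tool(series=[[20,5,-7,0,8,0,14],[42,10,-14,0,16,0,14],[66,18,-22.4,0,24,0,14],[66,25,-22.4,0,28.1,0,14],[66,29,-22.4,0,28.1,0,14]])

```text
clock: 15.9
tcp_pos: [0.4374, -0.3438, 0.2495]
orientation: [-1.048, 1.424, -1.424]
contact_force: [0.5, 0.4, -0.4]
grip_width: 0.017
```

```bash
python3 lid.py s17.png; python3 -c "
from h import *
snap('wrist','w17.png'); shift((.438,-.3435,.175),-107)
im=cv2.imread('pics/w17.png')[40:240,200:310]; cv2.imwrite('pics/z17.png',cv2.convertScaleAbs(cv2.resize(im,None,fx=3,fy=3,interpolation=2),alpha=2.2))"
```

```text
[ 0.4375816  -0.34298061  0.2491135 ] [-0.05129184  0.69665518 -0.59126286] 15.95
scene0.png (np.float64(317.61), np.float64(156.73))
s6.png (np.float64(317.51), np.float64(156.72))
s10.png (np.float64(317.58), np.float64(156.66))
s11.png (np.float64(318.04), np.float64(156.28))
s17.png (np.float64(322.57), np.float64(154.05))
shift [ 1.1 74.7  0.1] rot [-0.18  0.18 -0.27] n 75.0 pos [ 0.4379 -0.3427  0.2497] t 16.0
```

View pics/z17.png

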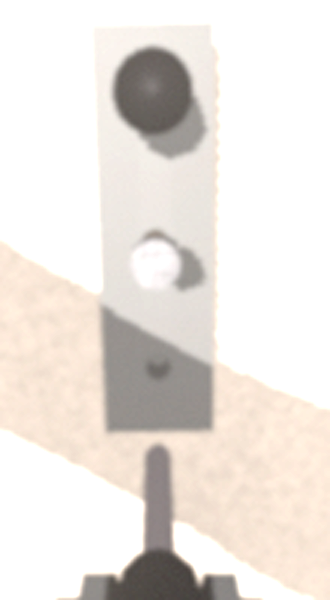

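Call:
drive_tool(series=[[0.5,30,0,0,0,0,14],[1,60,0,0,0,0,14],[1,85,0,0,0,0,14],[1,89,0,0,0,0,14],[1,89,0,0,0,0,14]])

```text
clock: 16.5
tcp_pos: [0.4382, -0.3428, 0.1607]
orientation: [-1.051, 1.421, -1.418]
contact_force: [-1.0, -0.6, 0.0]
grip_width: 0.0171
```

```bash
python3 -c "
from h import *
snap('wrist','w18.png'); shift((.438,-.3435,.15),-107)
im=cv2.imread('pics/w18.png')[130:230,210:300]; cv2.imwrite('pics/z18.png',cv2.convertScaleAbs(cv2.resize(im,None,fx=6,fy=6,interpolation=2),alpha=2.2))"
```

```text
shift [ 0.3 11.6 -0.6] rot [-0.24  0.26 -0.26] n 12.0 pos [ 0.4386 -0.3435  0.1617] t 16.55
```

View pics/z18.png

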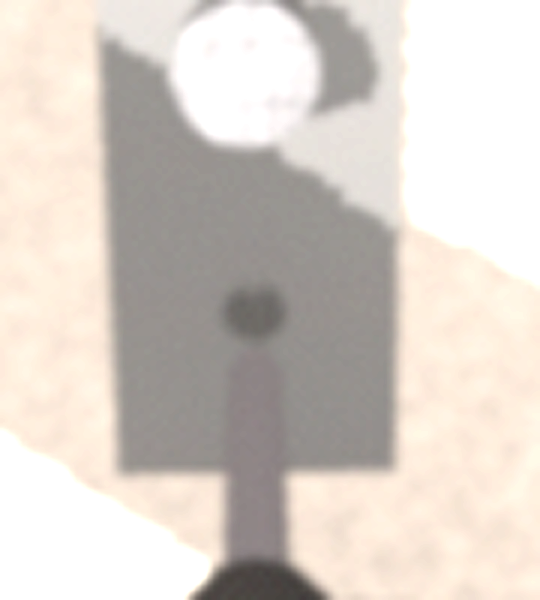

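```bash
python3 -c "
from h import *
zt=.161-.0948
a=onplane('w18',252.4,182,.04); b=onplane('w18',252.5,190.8,zt); print(a,b, tool()[1].T@(a-b)*1000)"
```

```text
[ 0.43839332 -0.34134167  0.04      ] [ 0.43827753 -0.34199293  0.0662    ] [-0.53641057 26.20220463 -0.18515579]
```

Call:
drive_tool(series=[[-1,8,-0.5,0,0,0,14],[-1,16,-0.5,0,0,0,14],[-1,21,-0.5,0,0,0,14],[-1,21,-0.5,0,0,0,14]])

```text
clock: 16.95
tcp_pos: [0.4382, -0.3419, 0.1399]
orientation: [-1.051, 1.42, -1.419]
contact_force: [-0.8, -0.6, -0.2]
grip_width: 0.0171
```

```bash
python3 -c "
from h import *
snap('wrist','w19.png'); shift((.438,-.3435,.15),-107); print(tool()[2]['contact_force'])
im=cv2.imread('pics/w19.png')[130:230,210:300]; cv2.imwrite('pics/z19.png',cv2.convertScaleAbs(cv2.resize(im,None,fx=6,fy=6,interpolation=2),alpha=2.2))"
```

```text
shift [ 1.3 -9.7  0.1] rot [-0.2   0.26 -0.27] n 10.0 pos [ 0.4383 -0.3422  0.1403] t 17.0
[ 0.31002193 -0.11942078 -0.69072653]
```

View pics/z19.png

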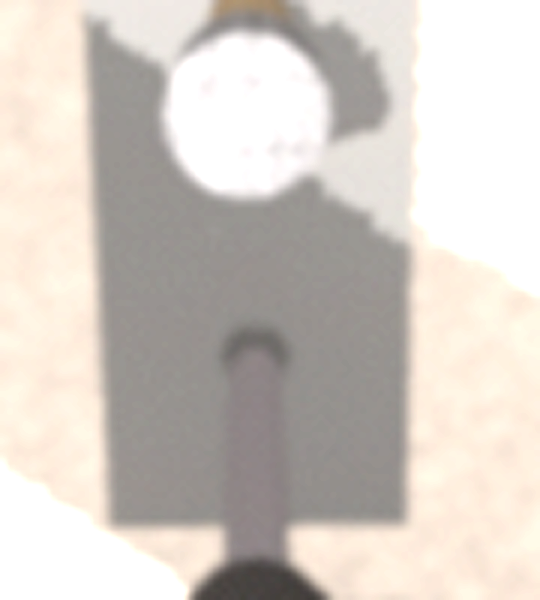

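Call:
drive_tool(series=[[0.7,3,0,0,0,0,14],[0.7,6,0,0,0,0,14],[0.7,8,0,0,0,0,14],[0.7,8,0,0,0,0,14]])

```text
clock: 17.4
tcp_pos: [0.438, -0.3427, 0.132]
orientation: [-1.051, 1.42, -1.419]
contact_force: [0.3, 0.5, -0.5]
grip_width: 0.0167
```

Call:
drive_tool(series=[[0,3,0,0,0,0,14],[0,6,0,0,0,0,14],[0,8,0,0,0,0,14],[0,8,0,0,0,0,14]])

```text
clock: 17.8
tcp_pos: [0.4379, -0.3425, 0.1236]
orientation: [-1.051, 1.421, -1.419]
contact_force: [0.4, 0.9, -0.4]
grip_width: 0.017
```

```bash
python3 -c "
from h import *
snap('wrist','w20.png'); shift((.438,-.3435,.105),-107); print(tool()[2]['contact_force'])
im=cv2.imread('pics/w20.png')[130:230,210:300]; cv2.imwrite('pics/z20.png',cv2.convertScaleAbs(cv2.resize(im,None,fx=6,fy=6,interpolation=2),alpha=2.2))"
```

```text
shift [ 0.9 18.8  0.2] rot [-0.14  0.26 -0.28] n 19.0 pos [ 0.438  -0.3426  0.1238] t 17.85
[-0.20128248  0.13771363 -1.12869953]
```

View pics/z20.png

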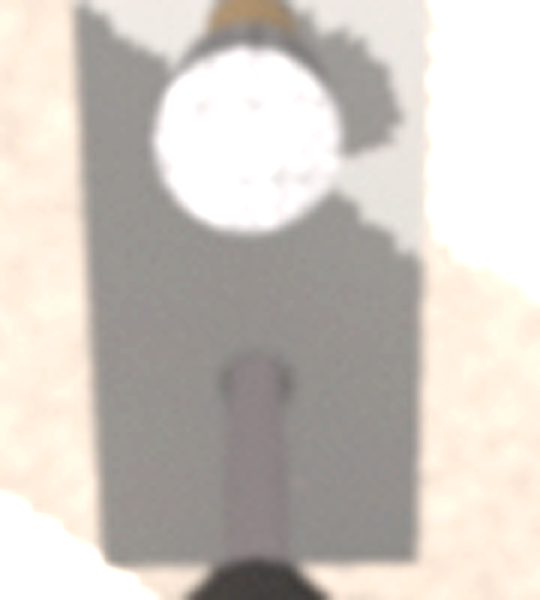

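Call:
drive_tool(series=[[0.2,4,0,0,0,0,14],[0.2,8,0,0,0,0,14],[0.2,12,0,0,0,0,14],[0.2,14,0,0,0,0,14],[0.2,14,0,0,0,0,14]])

```text
clock: 18.35
tcp_pos: [0.4377, -0.3426, 0.1094]
orientation: [-1.051, 1.421, -1.419]
contact_force: [-0.1, -0.6, -1.5]
grip_width: 0.017
```

Call:
drive_tool(series=[[0,2,0,0,0,0,14],[0,3,0,0,0,0,14],[0,3,0,0,0,0,14]])

```text
clock: 18.65
tcp_pos: [0.4377, -0.3425, 0.1063]
orientation: [-1.051, 1.421, -1.418]
contact_force: [0.6, 0.6, -0.2]
grip_width: 0.017
```

Call:
drive_tool(series=[[0,0.5,0,0,0,0,22],[0,0.5,0,0,0,0,32],[0,0,0,0,0,0,45],[0,0,0,0,0,0,45],[0,0,0,0,0,0,45]])

```text
clock: 19.15
tcp_pos: [0.4377, -0.3426, 0.1064]
orientation: [-1.051, 1.421, -1.419]
contact_force: [-0.2, -0.5, 0.3]
grip_width: 0.0456
```

```bash
python3 -c "
from h import *
snap('wrist','w21.png'); print(tool()[2]['contact_force'])"
```

```text
[-0.26031029 -0.56298922 -0.30565871]
```

View pics/w21.png

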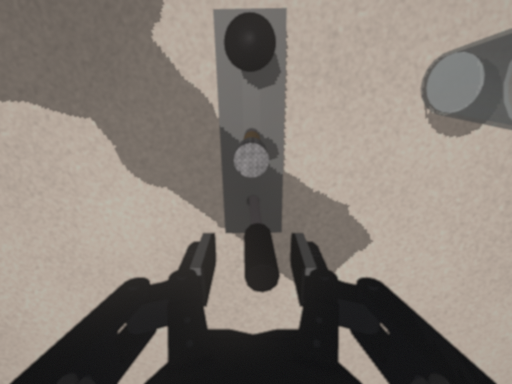

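Rod stands in its hole at (261,257), released, fingers clear on both sides. Raise the gripper.

Call:
drive_tool(series=[[0,-15,1,0,0,0,50],[0,-40,1,0,0,0,50],[0,-70,1,0,0,0,50],[0,-105,1,0,0,0,50],[0,-140,1,0,0,0,50]])

```text
clock: 19.7
tcp_pos: [0.4379, -0.3437, 0.2486]
orientation: [-1.051, 1.422, -1.419]
contact_force: [0.4, -1.1, 0.5]
grip_width: 0.0499
```

Call:
drive_tool(series=[[-20,-5,0,0,0,0,50],[-50,-10,0,0,0,0,50],[-50,-10,0,0,0,0,50],[-50,-10,0,0,0,0,50],[-50,-10,0,0,0,0,50]])

```text
clock: 20.2
tcp_pos: [0.4518, -0.2967, 0.2593]
orientation: [-1.05, 1.422, -1.421]
contact_force: [1.2, -0.5, 0.7]
grip_width: 0.0503
```

```bash
python3 lid.py s22.png; python3 -c "
from h import *
snap('wrist','w22.png'); a=cv2.imread('pics/w22.png'); b=cv2.imread('pics/s22.png'); cv2.imwrite('pics/z22.png',cv2.resize(np.hstack([a,b]),(800,300)))
t=snap('top','t22.png');print(tool()[2]['contact_force'],tool()[2]['qvel'])"
```

```text
[ 0.45167278 -0.29680141  0.25910495] [-0.331967    0.91845388  0.04616177] 20.25
scene0.png (np.float64(317.61), np.float64(156.73))
s6.png (np.float64(317.51), np.float64(156.72))
s10.png (np.float64(317.58), np.float64(156.66))
s11.png (np.float64(318.04), np.float64(156.28))
s22.png (np.float64(322.89), np.float64(153.93))
[-0.74767655  0.4989863   0.68736032] [ 0.00068032  0.00333066 -0.00262914 -0.00014724 -0.00147559 -0.0012533
 -0.00107166]
```

View pics/z22.png

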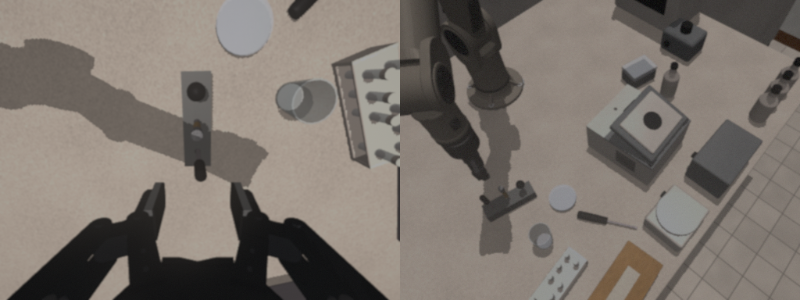

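View pics/zs22.png

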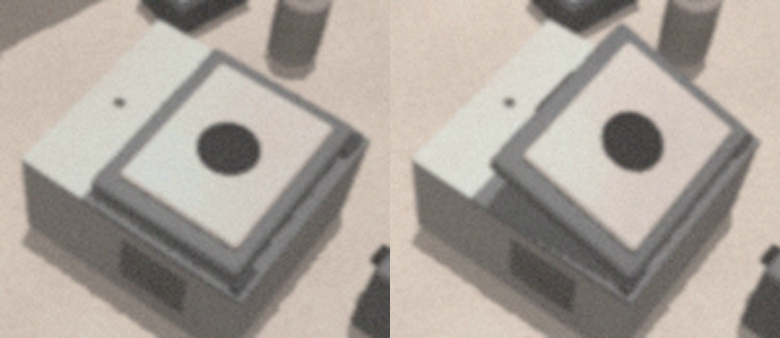

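```bash
python3 -c "
from h import *
print(r.hand_in())"
```

```text
the job is handed in; nothing more can be done
None
```

The job is handed in at about 20 s of the 61 s allowed. The lid stands open and the release rod is back in its own hole in the tool stand.

**What I did:** I took the cylinder-handled rod from the stand's outer hole and lowered it through the release hole. It met the latch about 30 mm below the mouth. I pressed in steps of about 1.5 mm, and the highest vertical wrist reading was about 7.5 N. I held the latch down until the lid was at roughly 0.13 rad. Then I drew the rod out, stood it back in its hole, released it and moved the gripper clear.

**Last checks:**
- **Lid:** it kept rising after the latch was let go and has stopped near its limit, about 0.28 rad. I estimated that from the shift of the lid's black disc in the scene camera, not from an exact measurement.
- **Rod:** the last wrist picture shows it standing in its hole, clear of the fingers. I released it with the tip an estimated 1–2 mm above the hole's floor, but took no picture that measures the final tip height.
- **Bystanders:** none looked moved in the pictures I viewed.
- **Force on the arm:** wrist force was at noise level, about 1 N, and the joints were still.

No check failed or disagreed. The hand-in reports no verdict.

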